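Release the spindle brake with the spring-return key switch

TASK

Open the keyhole of the spindle-brake release box by turning its black knob clockwise until it clicks over into its second position, then take the yellow key from the wooden rack and push it fully home in the keyhole, past the stiff pins. Turn the key a quarter turn clockwise against its spring, as far as it goes, and keep hold of it: finish while still gripping the key in the turned position, for the brake locks again if it springs back. Leave the red key in the rack and the cutter heads where they are.

Things in the scene. Friction and masses are not known exactly. Their poses are not given: they have to be found in the camera images.
- station: Brake-release box: dark steel box with a grey top, 90 (x) x 190 (y) x 60 mm high, fixed to the cart. Origin: centre of its underside; its y axis runs along its length from the keyhole end (-y) to the knob end (+y), z up. It may stand turned by up to 0.3 rad.
- keyhole (a point): Centre of the keyhole in the grey top (60 mm above the cart), 45 mm from the box's middle towards -y; axes as the box's. Slot 8 mm wide (x) by 20.5 mm long (y), 1.5 mm chamfer, 36 deep. Two pairs of sticky spring pins are met when the key's tip is about 13 and 19 mm below the top and drag from there on: they yield to a push of roughly 5 to 20 N; twisting the key some 0.05 rad either way while pushing helps.
- shutter (a joint): Steel keyhole shutter, 28 x 28 x 3 mm, on the grey top (its upper face 4 mm above it) between two low guides: 0 m when it covers the keyhole; the knob draws it 0.030 m towards the knob, where it stays clear of the key.
- mode_knob_grip (a point): Point to grip on the black bar knob: on its vertical axis, 37 mm above the grey top and 7 mm below the top of the bar; turns with the knob. The bar is 42 mm long (this point's x axis), 14 mm wide (y) and 32 mm high, on a disc of 44 mm; its axis is 95 mm from the keyhole, at the box's +y end.
- mode_knob (a joint): Angle of the knob in rad, growing clockwise as seen from above: 0 at first, 1.05 (60 degrees) at the stop of the second position. The click lies half-way, at about 0.53: before it the knob falls back, after it the knob snaps over to the stop and stays. It takes about 0.12 N m at the most, at the beginning.
- key_yellow_bow (a point): Centre of the yellow bow (grip) of the right key, a disc of 34 mm diameter, 11 mm thick, standing on edge: x through the thickness (grip across this), y along its width, z up. Collar top 28 mm and tip 58 mm below this point. Weighs 70 to 140 g; the same either way round. Stands upright in one of the rack's slots, resting on its collar.
- key_yellow_collar (a point): Centre of the underside of the yellow key's steel collar (24 mm diameter, 4 mm thick), 32 mm below the bow's centre; axes as the key's; at the keyhole point when fully home. Below it: 6 mm round shank, then a flat bit 6 mm thick (x), 18 mm wide (y), 14 mm high, its tip 26 mm below this point and tapered to 1.6 x 11 mm.
- lock_cylinder (a joint): Angle of the lock cylinder in rad, growing clockwise as seen from above: 0 at first (slot along the box's y axis), stop at 1.55. Only the fully inserted key turns it, with about 0.08 rad of play between them; a spring turns it back with 0.02 N m at 0, 0.11 N m at the stop. The turned key cannot be pulled out.
- key_rack: Wooden key rack, fixed: block 54 (x) x 130 (y) x 36 mm high with two slots 80 mm apart along its y axis, each 8 x 20.5 mm and 32 mm deep. Origin: centre of its underside. It may stand turned by up to 0.3 rad.
- key_red_bow (a point): Centre of the red bow of the other key, of the same shape, in the other slot of the rack: to be left there.
- cutter_red: Red cutter head, 95 mm across, 40 mm high, standing in front of the box: to be left alone. Origin: centre of its underside.
- cutter_blue: Blue cutter head, 85 mm across, 30 mm high, behind the rack: to be left alone. Origin: centre of its underside.
Things that resemble listed ones, but are neither listed nor needed, are in the scene too. Leave any blue or green look-alike of the part that bears key_yellow_bow alone.

How it is judged (in metres and radians):
On the way, in this order (a step that is already met when the one before it is completed fails the run):
1. the knob has clicked into its second position and the keyhole is open (value of joint mode_knob above 0.95 rad), for 0.2 s.
2. the yellow key is fully home in the keyhole, not yet turned (z of key_yellow_collar in the frame of keyhole below 0.003 m and horizontal distance between key_yellow_collar and keyhole below 0.005 m and angle between key_yellow_collar's own z axis and vertical below 0.12 rad and value of joint lock_cylinder below 0.5 rad), for 0.1 s.
3. the key has been turned a quarter (z of key_yellow_collar in the frame of keyhole below 0.003 m and horizontal distance between key_yellow_collar and keyhole below 0.005 m and angle between key_yellow_collar's own z axis and vertical below 0.12 rad and value of joint lock_cylinder above 1.3 rad), for 0.2 s.
At the end, for the whole second after the job is handed in: The yellow key is fully home (collar within 3 mm of the box top, within 5 mm of the keyhole, upright within 0.12 rad), the fingers grip it with over 2 N and hold the lock cylinder turned clockwise by over 1.3 rad (75 degrees), and the knob is in its second position (over 0.95 rad) (all of step 3 and value of joint mode_knob above 0.95 rad and contact force between the fingers and key_yellow above 2 N); the arm keeps its last pose, push and grip.
It fails at once if the red key is taken out or displaced by more than 20 mm (distance of key_red_bow from where it was at the start of the episode above 0.02 m).
It fails at once if a cutter head is moved by more than 20 mm (distance of any of cutter_red, cutter_blue from where it was at the start of the episode above 0.02 m).
It also fails if it takes over 53 s, if anything falls off the work surface, if the arm or the gripper's body presses on something with over 40 N, if the wrist force passes 120 N, or if a joint passes its speed limit or range.

ROBOT

A 6-joint arm with a two-finger parallel gripper is mounted at the origin on a cart in front of the work surface, level with it; the furniture and walls round the work are solid. World frame = base frame: x ahead of the robot, y to its left, z up, the work surface at z = 0. Lengths are in mm, angles in degrees, forces in N, time in s.
With the tool pointing down it reaches from about 300 to 850 mm from the base axis. Payload 4.2 kg.
Tool frame: the origin (TCP) lies at the centre of the arm's flange, where the gripper is bolted on; the fingertips stand 191 mm ahead of it and the grasp point (between the pads) lies 172 mm ahead of it; y points along the fingers, x is the direction in which the jaws open and shut, and the axes are right-handed (so a half turn about y gives the same grasp; the last joint's range is limited). The gripper opens to 91 mm and grips with 3 to 60 N. Pads are 32 mm wide; open, the fingers measure 118 mm over their backs; the gripper's body (76 mm by 178 mm) begins 60 mm behind the grasp point.
Start: joints at [-65.088, 18.312, 89.639, -0, 72.044, -1.146], TCP at [252.586, -516.55, 404.776] pointing down, gripper open.
Joint ranges: [-177.97, 177.97], [-48.28, 115.42], [12.27, 149.76], [-77.06, 257.06], [2.81, 150.46], [-146.56, 146.56]. Speed limits (degrees/s): [147.25, 147.25, 180, 180, 180, 180].

INTERFACE

Orientations are given as [roll, pitch, yaw] about the fixed x, y, z axes, in that order (R = Rz(yaw) Ry(pitch) Rx(roll)).
In Python, from workcell import env gives the robot as it stands.
- The arm moves only by the tool carry_out, never from a script. Its argument "increments" is a list of rows, each a list of 3 entries, a list of its own where there are three numbers: the turn, a rotation vector about the tool's x, y, z in rad, then the shift along the tool's x, y, z in mm, then the closure, from 0 (fully open) to 1 (shut). In form: [[[wx, wy, wz], [dx, dy, dz], claw], ...]. A call has 1 to 10 rows; each row is the pose to reach, as a shift and turn from the pose commanded when the call began, along the tool's axes at that moment; what a row does not reach only later rows make up. A row lasts 1/12 s, in which the tool goes at most 41.7 mm and 7.16 degrees, less where a joint would pass 70% of its speed; a pose out of reach is approached as far as the arm can. A call with a gripper value outside its range is refused whole. The fingers move at their own pace and stop on an object; "force" is the grip in N (left out, the last holds). Time passes only in rows, so rows that repeat a pose let the fingers close. It gives the time, the measured TCP pose, the force and the opening at its end, in the units of the state.
- env.state(): the state, without advancing time (a new reading comes with each control period).
- env.grab_frame(name): name is "side" or "top" or "wrist"; returns a dict with "frame" (420x560x3 uint8, blue, green, red), "z_map" (420x560 float32, mm along the optical axis (not along the pixel's ray), 0 where there is no reading), "camera_matrix" (3x3 intrinsics, pixels), "k1" (the pictures are not rectified: a ray, as slopes to the right and down, at radius r is drawn at 1 + k1 r^2 times it, then the intrinsics apply), "rvec" (rotation vector, rad) and "tvec" (3), from world to camera coordinates, as OpenCV has them; the wrist camera has in their place "hand_eye" (4x4, takes a point from camera to tool coordinates, whose origin is the TCP and whose axes are the tool frame's). Camera axes: x right, y down, z forward; pixel columns grow to the right and rows downward; lengths in mm; the calibration is good to about 2 mm. A picture is of the moment at which its call begins: read the wrist's pose just before it.
- env.job_done(): hands the job in, once; it reports no verdict.
The state is a dict: "time_s": time; "qpos": joint angles; "qvel": joint speeds; "effort": joint torques, N m; "ee_pos": TCP position; "ee_rot": TCP orientation; "force": force on the tool from outside, world axes, zero at the start; "torque": the same for the moment, N m; "gripper_width": finger opening in mm.
Only numpy, scipy, OpenCV 4.12 (cv2) and the standard library are available. Lean on these libraries where they do the work, as an engineer would, in place of code of your own. Each camera call takes 0.05 s, during which the arm holds its last target. There are 200 camera calls.

## Working session

There is one attempt and no reset: what is moved stays moved. The work goes in short steps, Python scripts to look and compute and a tool call to move; the robot and the scene stay as the last step left them, time stands still between calls to the robot, and variables do not carry over. Pictures are saved under pics/ and viewed, about 8 in all and at most 12, crops included, and the job is handed in when it is done.

Besides the shell and the picture viewer there is one more tool, called as name(argument=value, ...), one argument or row to a line, values as JSON. carry_out: Moves the arm, as the interface text tells. Its arguments: {"type":"object","properties":{"increments":{"type":"array","items":{"type":"array"}},"force":{"type":"number"}},"required":["increments"]}

```bash
mkdir -p pics
cat > h.py <<'E'
import numpy as np,cv2
from scipy.spatial.transform import Rotation as R
from workcell import env
def toolpose():
    s=env.state();T=np.eye(4)
    T[:3,:3]=R.from_euler('xyz',s['ee_rot'],degrees=True).as_matrix();T[:3,3]=s['ee_pos'];return T
def grab(n):
    T=toolpose();f=env.grab_frame(n)
    if n=='wrist': f['cw']=T@np.array(f['hand_eye'])
    else:
        M=np.eye(4);M[:3,:3]=cv2.Rodrigues(np.array(f['rvec'],float))[0];M[:3,3]=np.array(f['tvec']).ravel();f['cw']=np.linalg.inv(M)
    return f
def ray(f,uv):
    uv=np.atleast_2d(np.array(uv,float));K=np.array(f['camera_matrix'])
    d=(uv-K[[0,1],[2,2]])/K[[0,1],[0,1]];x=d.copy()
    for _ in range(20): x=d/(1+f['k1']*(x**2).sum(1,keepdims=True))
    return np.c_[x,np.ones(len(x))]
def plane(f,uv,z):
    r=ray(f,uv)@f['cw'][:3,:3].T;o=f['cw'][:3,3]
    return o+r*((z-o[2])/r[:,2])[:,None]
def depth(f,uv):
    uv=np.atleast_2d(uv).astype(int);z=f['z_map'][uv[:,1],uv[:,0]]
    return (ray(f,uv)*z[:,None])@f['cw'][:3,:3].T+f['cw'][:3,3]
def cloud(f):
    h,w=f['z_map'].shape;uv=np.stack(np.meshgrid(np.arange(w),np.arange(h)),-1).reshape(-1,2)
    return depth(f,uv).reshape(h,w,3)
def proj(f,P):
    M=np.linalg.inv(f['cw']);p=np.atleast_2d(P)@M[:3,:3].T+M[:3,3];s=p[:,:2]/p[:,2:]
    s=s*(1+f['k1']*(s**2).sum(1,keepdims=True));K=np.array(f['camera_matrix']);return s*K[[0,1],[0,1]]+K[[0,1],[2,2]]
E
python3 - <<'E'
from h import *
print(env.state())
for n in('top','side'):
    f=grab(n);cv2.imwrite(f'pics/{n}0.png',f['frame']);print(n,f['cw'].round(2).tolist(),f['camera_matrix'],f['k1'])
E
```

```text
{'time_s': 0.0, 'qpos': array([-6.50870995e+01,  1.83521673e+01,  8.97056330e+01, -5.04450315e-04,
        7.20419848e+01, -1.14677379e+00]), 'qvel': array([-0.11723507,  0.03146179, -0.00467923, -0.06556635,  0.04898709,
        0.03668503]), 'effort': array([-1.22617672e-03, -4.12464094e+01, -2.31970221e+01,  7.25454488e-02,
        4.58428706e-02, -1.29354348e-04]), 'ee_pos': array([ 252.52764045, -516.40617746,  403.91993587]), 'ee_rot': array([-89.99848244,   0.09977481, -63.94016848]), 'force': array([0.67980261, 0.15858289, 0.44822674]), 'torque': array([-0.06341866,  0.02266275,  0.01631177]), 'gripper_width': 91.29431386192796}
top [[0.02, -1.0, 0.08, 406.22], [-1.0, -0.02, 0.01, -98.53], [-0.01, -0.08, -1.0, 1156.88], [0.0, 0.0, 0.0, 1.0]] [[507.89406779   0.         277.73953439]
 [  0.         507.89406779 206.21154899]
 [  0.           0.           1.        ]] -0.11932966285456406
side [[1.0, -0.07, 0.07, 452.5], [-0.09, -0.51, 0.85, -1005.08], [-0.02, -0.86, -0.51, 625.56], [0.0, 0.0, 0.0, 1.0]] [[472.86696491   0.         282.0116787 ]
 [  0.         472.86696491 219.2592802 ]
 [  0.           0.           1.        ]] -0.07296486721026385
```

View pics/top0.png

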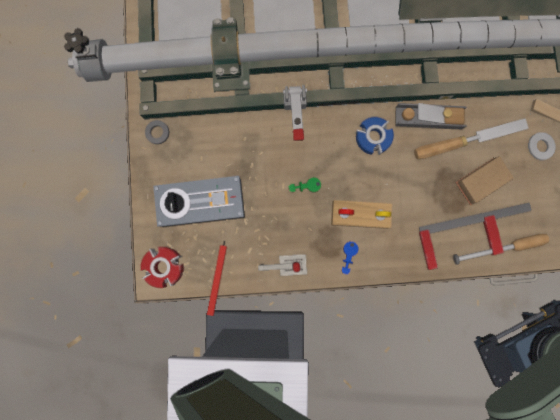

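View pics/side0.png

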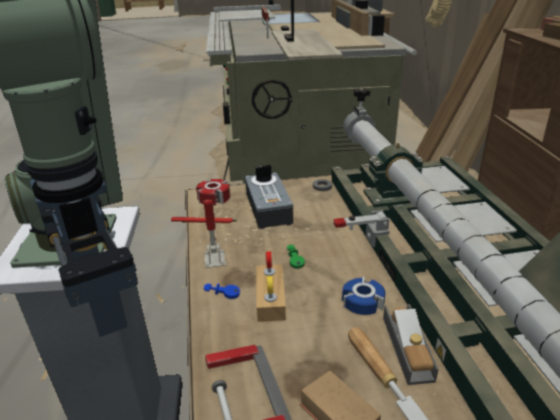

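Run:
```python
from h import *
f=grab('top');C=cloud(f);hsv=cv2.cvtColor(f['frame'],cv2.COLOR_BGR2HSV)
Z=C[...,2]
def rep(n,m):
    k,l,st,c=cv2.connectedComponentsWithStats(m.astype(np.uint8))
    for i in range(1,k):
        if st[i,4]>25:
            p=C[l==i];print(n,'px',c[i].round(0),'area',st[i,4],'xyz med',np.median(p,0).round(0),'zrange',np.percentile(p[:,2],[2,50,98]).round(0))
H,S,V=cv2.split(hsv)
roi=np.zeros(Z.shape,bool);roi[90:300,130:450]=1
rep('yel',roi&(S>150)&(V>120)&(H>22)&(H<35))
rep('red',roi&(S>150)&(V>90)&((H<8)|(H>172)))
rep('blu',roi&(S>130)&(V>80)&(H>100)&(H<125))
rep('grn',roi&(S>130)&(H>45)&(H<80))
def rect(n,m):
    k,l,st,c=cv2.connectedComponentsWithStats(m.astype(np.uint8));i=1+st[1:,4].argmax()
    p=C[l==i];r=cv2.minAreaRect(p[:,:2].astype(np.float32));print(n,r,np.median(p[:,2]),c[i],st[i])
r1=roi.copy();r1[:,260:]=0;r1[:170]=0;r1[235:]=0
rect('boxtop',r1&(Z>50)&(Z<75));rect('knob',r1&(Z>88)); rect('disc',r1&(Z>66))
r2=roi.copy();r2[:,:325]=0;r2[:,400:]=0;r2[:195]=0;r2[235:]=0
rect('rack',r2&(Z>28)&(Z<46));
rect('rackkeys',r2&(Z>46)); 
for u,v in [(218,280),(222,250),(212,305),(290,265),(296,268)]: print(u,v,C[v,u].round(0))
cv2.imwrite('pics/crop1.png',np.hstack([cv2.resize(f['frame'][190:240,325:400],None,fx=5,fy=5,interpolation=cv2.INTER_CUBIC)[:250],cv2.resize(f['frame'][172:232,150:250],None,fx=4,fy=4.17,interpolation=cv2.INTER_CUBIC)[:250]]))
```

```text
yel px [383. 213.] area 70 xyz med [ 482. -312.   82.] zrange [73. 82. 87.]
red px [298. 134.] area 98 xyz med [ 649. -129.   84.] zrange [80. 84. 88.]
red px [346. 211.] area 76 xyz med [ 485. -233.   82.] zrange [73. 82. 87.]
red px [428. 250.] area 300 xyz med [ 407. -429.   18.] zrange [12. 18. 23.]
red px [218. 273.] area 340 xyz med [346.  45.   7.] zrange [ 2.  7. 11.]
red px [166. 253.] area 150 xyz med [388. 156.  39.] zrange [35. 39. 43.]
red px [146. 262.] area 134 xyz med [369. 201.  39.] zrange [35. 39. 43.]
red px [296. 267.] area 40 xyz med [ 368. -127.  152.] zrange [149. 152. 156.]
red px [164. 277.] area 293 xyz med [333. 158.  39.] zrange [34. 39. 44.]
blu px [373. 122.] area 138 xyz med [ 693. -298.   29.] zrange [25. 29. 34.]
blu px [387. 140.] area 138 xyz med [ 653. -333.   29.] zrange [24. 29. 34.]
blu px [364. 142.] area 187 xyz med [ 644. -280.   29.] zrange [20. 29. 33.]
blu px [349. 255.] area 237 xyz med [ 398. -248.   14.] zrange [ 8. 14. 23.]
grn px [307. 185.] area 199 xyz med [ 546. -160.   14.] zrange [ 8. 14. 23.]
boxtop ((503.4642333984375, 87.5811
[... 280 characters left out ...]
8408 202.01273885] [167 192  10  21 157]
disc ((469.9404296875, 31.16844940185547), (282.5245056152344, 60.874969482421875), 75.99323272705078) 74.72196528901623 [173.98300971 202.41262136] [160 189  27  29 412]
rack ((483.0437927246094, -274.85052490234375), (132.08995056152344, 54.204044342041016), 87.66117095947266) 35.481270405538226 [361.3990423 214.1452514] [ 332  201   61   27 1253]
rackkeys ((481.46923828125, -315.6584167480469), (33.97814178466797, 11.362640380859375), 87.65967559814453) 80.56124034738662 [383.2755102  213.94897959] [375 211  17   7  98]
218 280 [330.  44.   8.]
222 250 [397.  37.   4.]
212 305 [273.  56.   9.]
290 265 [ 368. -117.   39.]
296 268 [ 366. -127.  153.]
```

View pics/crop1.png

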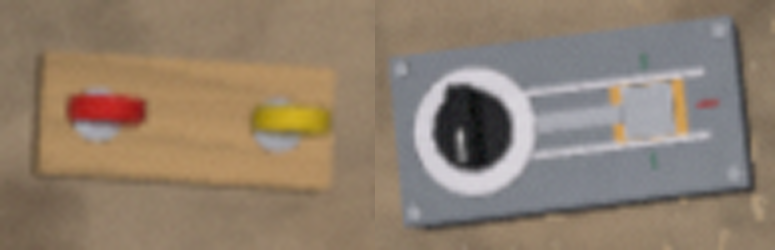

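```bash
cat >> h.py <<'E'
def go(p,yaw,off=172):
    """increment to bring the grasp point to p (world mm), tool down, jaw x at yaw deg"""
    T=toolpose();Rt=R.from_euler('xyz',[-90,0,yaw],degrees=True).as_matrix()
    q=np.array(p,float)+[0,0,off]
    print('turn',R.from_matrix(T[:3,:3].T@Rt).as_rotvec().round(3),'shift',(T[:3,:3].T@(q-T[:3,3])).round(1))
E
python3 - <<'E'
from h import *
f=grab('top');C=cloud(f)
p=C[185:225,155:200].reshape(-1,3)
for lo in (90,98):
    q=p[(p[:,2]>lo)&(p[:,2]<110)&(abs(p[:,0]-497)<40)&(abs(p[:,1]-137)<40)][:,:2]
    print(len(q),q.mean(0),cv2.minAreaRect(q.astype(np.float32)))
print(toolpose().round(2))
go([497,137,220],10);go([497,137,220],97)
E
```

```text
149 [496.65179744 135.02243465] ((496.7932434082031, 135.9766845703125), (42.69569778442383, 14.715035438537598), 8.50236701965332)
130 [496.81668756 135.59249174] ((497.5028991699219, 136.08277893066406), (41.260555267333984, 14.715035438537598), 8.502366065979004)
[[ 4.4000e-01 -0.0000e+00  9.0000e-01  2.5256e+02]
 [-9.0000e-01  0.0000e+00  4.4000e-01 -5.1649e+02]
 [-0.0000e+00 -1.0000e+00 -0.0000e+00  4.0425e+02]
 [ 0.0000e+00  0.0000e+00  0.0000e+00  1.0000e+00]]
turn [-1.00e-03 -1.29e+00 -1.00e-03] shift [-479.7   12.7  506.7]
turn [-1.000e-03 -2.809e+00 -0.000e+00] shift [-479.7   12.7  506.7]
```

carry_out(
  increments=[
    [[0,-1.2,0],[-480,12,507],0],
    [[0,-1.2,0],[-480,12,507],0],
    [[0,-1.2,0],[-480,12,507],0],
    [[0,-1.2,0],[-480,12,507],0],
    [[0,-1.2,0],[-480,12,507],0],
    [[0,-1.2,0],[-480,12,507],0],
    [[0,-1.2,0],[-480,12,507],0],
    [[0,-1.2,0],[-480,12,507],0],
    [[0,-1.2,0],[-480,12,507],0],
    [[0,-1.2,0],[-480,12,507],0],
  ],
  force=30,
)

```text
time_s: 1.03
ee_pos: [398.5, -124.4, 397.7]
ee_rot: [-90.0, -0.0, 5.1]
force: [-0.6, 0.3, 0.1]
gripper_width: 91.1
```

Run:
```python
from h import *
go([497,136.5,200],98);print(env.state()['qpos'].round(0))
```

```text
turn [ 1.000e-03 -1.621e+00  0.000e+00] shift [121.2  25.7 251.1]
[-19.   4. 109.  -0.  67. -24.]
```

carry_out(
  increments=[
    [[0,-1.2,0],[121,25,251],0],
    [[0,-1.2,0],[121,25,251],0],
    [[0,-1.2,0],[121,25,251],0],
    [[0,-1.2,0],[121,25,251],0],
    [[0,-1.2,0],[121,25,251],0],
    [[0,-1.2,0],[121,25,251],0],
    [[0,-1.2,0],[121,25,251],0],
    [[0,-1.2,0],[121,25,251],0],
    [[0,-1.2,0],[121,25,251],0],
    [[0,-1.2,0],[121,25,251],0],
  ],
)

```text
time_s: 1.87
ee_pos: [498.1, 134.8, 372.0]
ee_rot: [-90.0, 0.0, 74.0]
force: [0.2, -0.7, -0.1]
gripper_width: 91.4
```

Run:
```python
from h import *
f=grab('wrist');cv2.imwrite('pics/w1.png',f['frame'])
for n,p in dict(knob=[497,136.5,104],key=[509.6,43,64]).items(): print(n,proj(f,p).round(0))
C=cloud(f);p=C.reshape(-1,3)
q=p[(p[:,2]>97)&(p[:,2]<112)&(abs(p[:,0]-497)<40)&(abs(p[:,1]-137)<40)][:,:2]
print(len(q),cv2.minAreaRect(q.astype(np.float32)))
go([497,136.5,140],98)
```

```text
knob [[287. 214.]]
key [[197. 241.]]
848 ((498.50079345703125, 138.71392822265625), (41.949405670166016, 14.163798332214355), 7.430531024932861)
turn [-0.001 -0.419 -0.   ] shift [ 1.7 60.2  1.5]
```

View pics/w1.png

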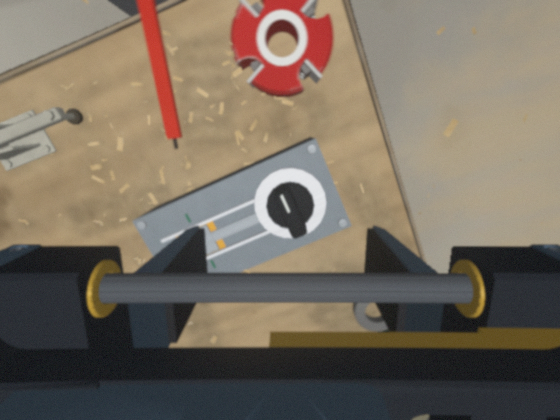

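carry_out(
  increments=[
    [[0,-0.41,0],[2.6,50,0.8],0],
    [[0,-0.41,0],[2.6,50,0.8],0],
    [[0,-0.41,0],[2.6,50,0.8],0],
    [[0,-0.41,0],[2.6,70,0.8],0],
    [[0,-0.41,0],[2.6,90,0.8],0],
    [[0,-0.41,0],[2.6,103,0.8],0],
    [[0,-0.41,0],[2.6,103,0.8],0.5],
    [[0,-0.41,0],[2.6,103,0.8],0.9],
    [[0,-0.41,0],[2.6,103,0.8],1],
    [[0,-0.41,0],[2.6,103,0.8],1],
  ],
  force=25,
)

```text
time_s: 2.75
ee_pos: [498.5, 136.7, 270.7]
ee_rot: [-90.1, -0.0, 97.0]
force: [-0.4, -0.9, -0.3]
gripper_width: 67.8
```

carry_out(
  increments=[
    [[0,0,0],[0,0,0],1],
    [[0,0,0],[0,0,0],1],
    [[0,0,0],[0,0,0],1],
    [[0,0,0],[0,0,0],1],
    [[0,0,0],[0,0,0],1],
    [[0,0,0],[0,0,0],1],
  ],
)

```text
time_s: 3.25
ee_pos: [498.0, 136.6, 269.6]
ee_rot: [-90.0, 0.0, 97.1]
force: [-0.3, -0.9, 0.2]
gripper_width: 27.3
```

carry_out(
  increments=[
    [[0,0,0],[0,0,0],1],
    [[0,0,0],[0,0,0],1],
    [[0,0,0],[0,0,0],1],
    [[0,0,0],[0,0,0],1],
    [[0,0,0],[0,0,0],1],
    [[0,0,0],[0,0,0],1],
  ],
)

```text
time_s: 3.75
ee_pos: [497.9, 138.1, 269.6]
ee_rot: [-90.0, -0.2, 97.0]
force: [-1.7, 7.8, -0.7]
gripper_width: 13.8
```

carry_out(
  increments=[
    [[0,0,0],[1.5,0,0],1],
    [[0,0.12,0],[1.5,0,0],1],
    [[0,0.24,0],[1.5,0,0],1],
    [[0,0.36,0],[1.5,0,0],1],
    [[0,0.48,0],[1.5,0,0],1],
    [[0,0.6,0],[1.5,0,0],1],
  ],
)

```text
time_s: 4.25
ee_pos: [497.8, 138.6, 269.6]
ee_rot: [-90.0, -0.1, 62.3]
force: [-0.2, 3.2, 0.1]
gripper_width: 13.7
```

```bash
python3 -c "
from h import *
s=env.state();print(s['ee_pos'],s['ee_rot'],s['force'],s['torque'],s['gripper_width'])"
```

```text
[497.82106591 138.62320103 269.58130009] [-8.99668892e+01 -6.05352819e-02  6.23152604e+01] [-0.15719833  3.15119174  0.13329383] [ 0.62362205 -0.02887197 -0.02602909] 13.72796276460093
```

carry_out(
  increments=[
    [[0,0.12,0],[0.5,0,0],1],
    [[0,0.24,0],[0.5,0,0],1],
    [[0,0.36,0],[0.5,0,0],1],
    [[0,0.46,0],[0.5,0,0],1],
    [[0,0.5,0],[0.5,0,0],1],
    [[0,0.5,0],[0.5,0,0],1],
  ],
)

```text
time_s: 4.75
ee_pos: [497.9, 138.8, 269.6]
ee_rot: [-90.0, 0.0, 34.2]
force: [-0.9, 2.9, 1.3]
gripper_width: 15.4
```

carry_out(
  increments=[
    [[0,0,0],[0,0,0],0],
    [[0,0,0],[0,0,0],0],
    [[0,0,0],[0,0,0],0],
    [[0,0,0],[0,0,0],0],
    [[0,0,0],[0,0,0],0],
    [[0,0,0],[0,-30,0],0],
    [[0,0,0],[0,-60,0],0],
    [[0,0,0],[0,-100,0],0],
    [[0,0,0],[0,-120,0],0],
    [[0,0,0],[0,-130,0],0],
  ],
)

```text
time_s: 5.58
ee_pos: [498.5, 138.6, 403.2]
ee_rot: [-90.1, -0.4, 34.0]
force: [0.7, -0.0, 0.7]
gripper_width: 78.9
```

Run:
```python
from h import *
f=grab('wrist');cv2.imwrite('pics/w2.png',f['frame']);p=cloud(f).reshape(-1,3)
q=p[(p[:,2]>97)&(p[:,2]<112)&(abs(p[:,0]-497)<40)&(abs(p[:,1]-137)<40)][:,:2]
print(len(q),cv2.minAreaRect(q.astype(np.float32)))
go([481.4,-315.5,180],-2.3)
```

```text
674 ((498.6440734863281, 138.7384490966797), (13.959778785705566, 41.820533752441406), 37.226070404052734)
turn [0.    0.634 0.007] shift [-268.7   50.4 -366.6]
```

View pics/w2.png

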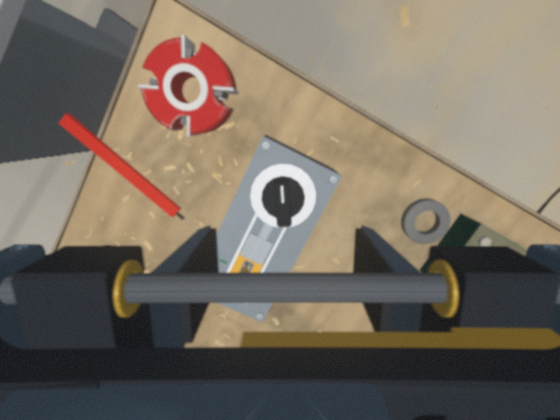

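```bash
python3 -c "
from h import *
go([510,44.5,190],7.5)"
```

```text
turn [0.001 0.463 0.007] shift [-43.5  41.2 -84.3]
```

carry_out(
  increments=[
    [[0,0.46,0.006],[-43,41,-84],0],
    [[0,0.46,0.006],[-43,41,-84],0],
    [[0,0.46,0.006],[-43,41,-84],0],
    [[0,0.46,0.006],[-43,41,-84],0],
    [[0,0.46,0.006],[-43,41,-84],0],
    [[0,0.46,0.006],[-43,41,-84],0],
  ],
)

```text
time_s: 6.13
ee_pos: [509.2, 44.7, 357.2]
ee_rot: [-90.1, 0.5, 7.8]
force: [0.8, 0.0, -0.4]
gripper_width: 91.3
```

Run:
```python
from h import *
f=grab('wrist');print(proj(f,[510.4,44.5,60]),proj(f,[498.3,138.7,104]))
c=np.array(proj(f,[510.4,44.5,60])[0]).astype(int);print(c)
F=f['frame'][max(c[1]-60,0):c[1]+60,c[0]-80:c[0]+80];cv2.imwrite('pics/w3.png',cv2.resize(F,None,fx=5,fy=5))
C=cloud(f);p=C.reshape(-1,3)
q=p[(p[:,2]<45)&(abs(p[:,0]-510)<16)&(abs(p[:,1]-44)<16)]
print(len(q));
if len(q)>5: print(cv2.minAreaRect(q[:,:2].astype(np.float32)),q.mean(0))
m=(C[...,2]>52)&(C[...,2]<67);q=C[m][:,:2];q=q[(abs(q[:,0]-505)<90)];print(cv2.minAreaRect(q.astype(np.float32)))
go([481.4,-315.5,180],-2.3)
```

```text
[[288.63700091 207.30112199]] [[290.35535835  89.82721192]]
[288 207]
111
((512.2554931640625, 38.51701354980469), (7.456933498382568, 16.996599197387695), 7.863178253173828) [512.39266194  36.8616803   20.93863537]
((505.1101989746094, 89.10025024414062), (90.20281982421875, 191.3826446533203), 7.750308036804199)
turn [ 0.002  0.176 -0.007] shift [ -76.6    6.6 -353.4]
```

View pics/w3.png

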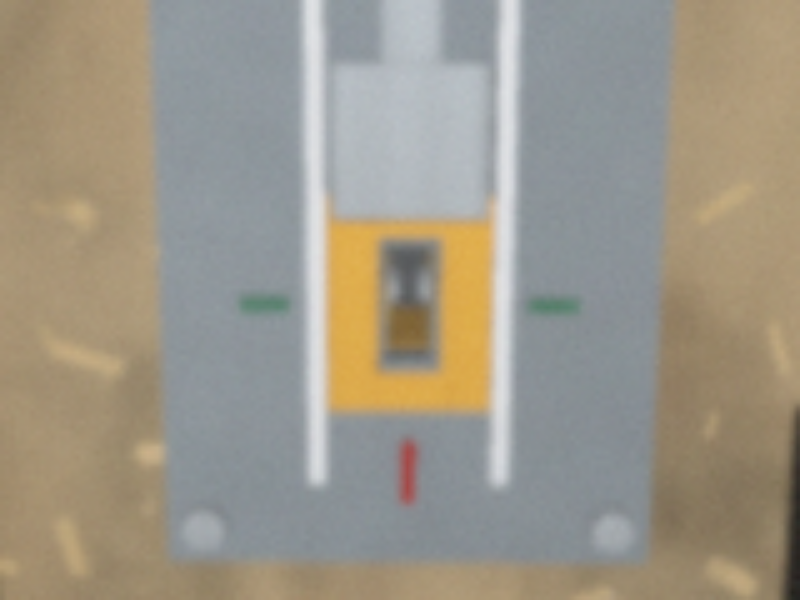

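carry_out(
  increments=[
    [[0,0.17,-0.007],[-76,6,-353],0],
    [[0,0.17,-0.007],[-76,6,-353],0],
    [[0,0.17,-0.007],[-76,6,-353],0],
    [[0,0.17,-0.007],[-76,6,-353],0],
    [[0,0.17,-0.007],[-76,6,-353],0],
    [[0,0.17,-0.007],[-76,6,-353],0],
    [[0,0.17,-0.007],[-76,6,-353],0],
    [[0,0.17,-0.007],[-76,6,-353],0],
    [[0,0.17,-0.007],[-76,6,-353],0],
    [[0,0.17,-0.007],[-76,6,-353],0],
  ],
)

```text
time_s: 7.02
ee_pos: [481.2, -319.2, 353.2]
ee_rot: [-90.3, -0.1, -2.2]
force: [-0.2, -0.4, 0.4]
gripper_width: 91.1
```

Run:
```python
from h import *
f=grab('wrist');cv2.imwrite('pics/w4.png',f['frame']);C=cloud(f);hsv=cv2.cvtColor(f['frame'],cv2.COLOR_BGR2HSV);H,S,V=cv2.split(hsv)
m=(S>150)&(V>100)&(H>20)&(H<35)&(C[...,2]>55)&(C[...,2]<95)
q=C[m];print(len(q),q.mean(0),np.percentile(q[:,2],[2,98]),cv2.minAreaRect(q[q[:,2]>75][:,:2].astype(np.float32)))
print(toolpose()[:3,3]);go([481.4,-315.5,68],-2.3)
```

```text
482 [ 483.04000021 -309.32197453   81.50880908] [67.19374304 85.8526015 ] ((482.8605651855469, -311.3275146484375), (28.222368240356445, 10.801502227783203), 88.52149200439453)
[ 481.26627783 -316.87565104  353.03574716]
turn [0.002 0.003 0.002] shift [-1.00e-01  1.13e+02  1.60e+00]
```

View pics/w4.png

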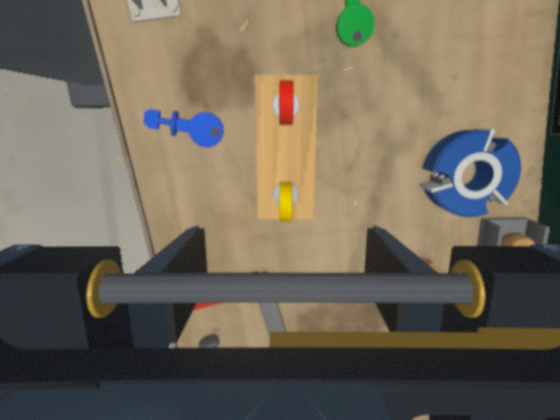

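Run:
```python
from h import *
f=grab('wrist');C=cloud(f);hsv=cv2.cvtColor(f['frame'],cv2.COLOR_BGR2HSV);H,S,V=cv2.split(hsv)
m=(S>120)&(V>60)&(H>20)&(H<35)&(C[...,2]>50)&(C[...,2]<95)
q=C[m];print(len(q),cv2.minAreaRect(q[:,:2].astype(np.float32)),cv2.minAreaRect(q[q[:,2]>75][:,:2].astype(np.float32)))
m=(C[...,2]>28)&(C[...,2]<44);q=C[m][:,:2];q=q[(abs(q[:,0]-482)<45)&(abs(q[:,1]+275)<90)];print(cv2.minAreaRect(q.astype(np.float32)))
print(toolpose()[:3,3])
```

```text
496 ((482.70953369140625, -312.0158996582031), (31.57509994506836, 10.737588882446289), 88.46546173095703) ((482.7026672363281, -312.272705078125), (31.061325073242188, 10.737588882446289), 88.46546173095703)
((484.6099548339844, -272.7527770996094), (130.3112030029297, 54.0709342956543), 87.73796844482422)
[ 481.32035183 -315.36107598  353.04464091]
```

carry_out(
  increments=[
    [[0,0,0],[1.4,40,2.8],0],
    [[0,0,0],[1.4,75,2.8],0],
    [[0,0,0],[1.4,100,2.8],0],
    [[0,0,0],[1.4,113,2.8],0],
    [[0,0,0],[1.4,113,2.8],0.4],
    [[0,0,0],[1.4,113,2.8],0.8],
    [[0,0,0],[1.4,113,2.8],1],
    [[0,0,0],[1.4,113,2.8],1],
    [[0,0,0],[1.4,113,2.8],1],
    [[0,0,0],[1.4,113,2.8],1],
  ],
  force=40,
)

```text
time_s: 7.95
ee_pos: [483.2, -312.6, 241.6]
ee_rot: [-90.2, -0.2, -2.0]
force: [-0.7, 0.0, -0.4]
gripper_width: 54.2
```

carry_out(
  increments=[
    [[0,0,0],[0,0,0],1],
    [[0,0,0],[0,0,0],1],
    [[0,0,0],[0,0,0],1],
    [[0,0,0],[0,0,0],1],
    [[0,0,0],[0,0,0],1],
    [[0,0,0],[0,0,0],1],
    [[0,0,0],[0,0,0],1],
    [[0,0,0],[0,0,0],1],
    [[0,0,0],[0,0,0],1],
    [[0,0,0],[0,0,0],1],
  ],
)

```text
time_s: 8.78
ee_pos: [482.8, -312.6, 240.4]
ee_rot: [-90.1, -0.1, -2.1]
force: [-1.1, -0.2, -0.0]
gripper_width: 10.5
```

```bash
python3 -c "
from h import *
s=env.state();print(s['ee_pos'],s['ee_rot'],s['force'],s['torque'],s['gripper_width'])"
```

```text
[ 482.8229226  -312.57830449  240.43951315] [-9.00982862e+01 -6.44713552e-02 -2.05917240e+00] [-1.0636207  -0.19020971 -0.01154673] [-0.03000604  0.08479133 -0.01964325] 10.47152635394753
```

carry_out(
  increments=[
    [[0,0,0],[0,-20,0],1],
    [[0,0,0],[0,-40,0],1],
    [[0,0,0],[0,-75,0],1],
    [[0,0,0],[0,-110,0],1],
    [[0,0,0],[0,-110,0],1],
    [[0,0,0],[0,-110,0],1],
    [[0,0,0],[0,-110,0],1],
  ],
)

```text
time_s: 9.37
ee_pos: [482.4, -312.1, 349.8]
ee_rot: [-90.1, -0.0, -2.1]
force: [-0.8, 0.5, -1.8]
gripper_width: 10.6
```

Run:
```python
from h import *
f=grab('side');cv2.imwrite('pics/s2.png',cv2.resize(f['frame'][150:330,170:350],None,fx=3,fy=3))
s=env.state();print(s['ee_pos'],s['ee_rot'],s['force'],s['torque'],s['gripper_width'])
go([510.8,44.2,175],7.6)
```

```text
[ 482.34156237 -312.00915551  349.03910586] [-9.00097042e+01  5.44455386e-02 -2.05984935e+00] [-0.01079793  0.54396371 -0.89722535] [-0.02584589 -0.15473992 -0.05039264] 10.41630084583461
turn [ 0.    -0.169 -0.001] shift [ 15.6   2.  357. ]
```

View pics/s2.png

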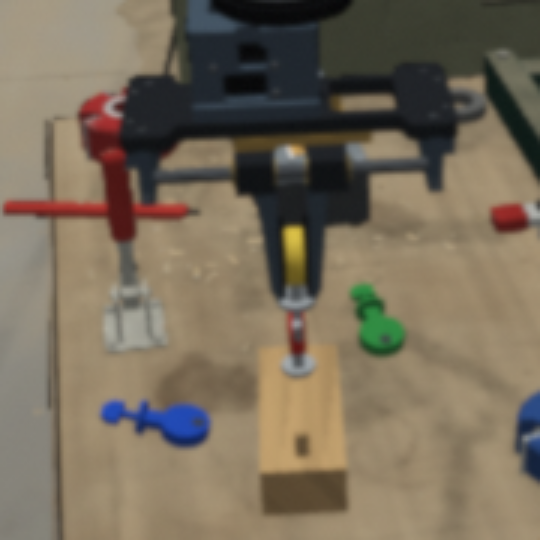

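carry_out(
  increments=[
    [[0,-0.169,0],[15.6,0,357],1],
    [[0,-0.169,0],[15.6,0,357],1],
    [[0,-0.169,0],[15.6,0,357],1],
    [[0,-0.169,0],[15.6,0,357],1],
    [[0,-0.169,0],[15.6,0,357],1],
    [[0,-0.169,0],[15.6,0,357],1],
    [[0,-0.169,0],[15.6,0,357],1],
    [[0,-0.169,0],[15.6,0,357],1],
    [[0,-0.169,0],[15.6,0,357],1],
    [[0,-0.169,0],[15.6,0,357],1],
  ],
)

```text
time_s: 10.25
ee_pos: [511.0, 47.8, 348.1]
ee_rot: [-90.0, 0.1, 7.9]
force: [0.2, -0.5, -1.0]
gripper_width: 10.2
```

carry_out(
  increments=[
    [[0,0,0],[0,20,0],1],
    [[0,0,0],[0,20,0],1],
    [[0,0,0],[0,20,0],1],
    [[0,0,0],[0,20,0],1],
  ],
)

```text
time_s: 10.58
ee_pos: [511.2, 43.1, 329.5]
ee_rot: [-90.1, 0.0, 7.6]
force: [0.3, -0.4, -0.6]
gripper_width: 10.8
```

Run:
```python
from h import *
f=grab('wrist');C=cloud(f);H,S,V=cv2.split(cv2.cvtColor(f['frame'],cv2.COLOR_BGR2HSV))
g=f['frame'].copy()
T=toolpose();gp=T[:3,3]+T[:3,:3]@[0,172,0]
for p,c in (([510.8,44.2,60],(255,0,255)),(gp-[0,0,58],(0,255,0)),(gp,(0,255,255))):
    u=proj(f,p)[0];print(u.round(1));cv2.drawMarker(g,tuple(int(v) for v in u),c,0,8)
cv2.imwrite('pics/w5.png',cv2.resize(g[60:300,140:420],None,fx=2.8,fy=2.5))
s=env.state();print(s['ee_pos'],s['ee_rot'],s['force'])
go([510.8,44.2,122],7.6)
```

```text
[284.2 213.7]
[284.9 231.5]
[284.8 267.9]
[511.39754973  43.11994265 330.00851218] [-9.01203826e+01 -5.75731343e-02  7.55720324e+00] [ 0.41580904  0.75976613 -1.32644365]
turn [ 0.002 -0.001  0.001] shift [-0.5 36.   1.2]
```

View pics/w5.png

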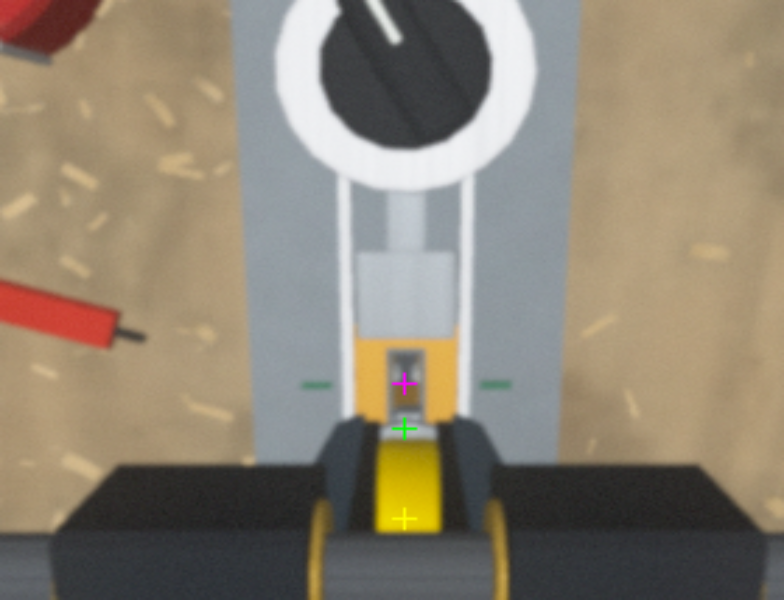

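carry_out(
  increments=[
    [[0,0,0],[-0.2,20,1],1],
    [[0,0,0],[-0.2,36,1],1],
    [[0,0,0],[-0.2,40,1],1],
    [[0,0,0],[-0.2,44,1],1],
    [[0,0,0],[-0.2,48,1],1],
    [[0,0,0],[-0.2,48,1],1],
    [[0,0,0],[-0.2,48,1],1],
  ],
)

```text
time_s: 11.22
ee_pos: [511.1, 44.5, 282.4]
ee_rot: [-90.1, -0.1, 7.6]
force: [-0.8, -0.6, -2.0]
gripper_width: 10.8
```

```bash
cat > st.py <<'E'
from h import *
s=env.state();print(*[np.round(s[k],2) for k in('ee_pos','ee_rot','force','torque','gripper_width')])
E
python3 st.py
```

```text
[511.06  44.54 282.36] [-9.012e+01 -9.000e-02  7.610e+00] [-0.77 -0.6  -1.97] [0.01 0.07 0.03] 10.79
```

carry_out(
  increments=[
    [[0,0,0],[0,3,0],1],
    [[0,0.05,0],[0,6,0],1],
    [[0,-0.05,0],[0,8,0],1],
    [[0,0.05,0],[0,10,0],1],
    [[0,-0.05,0],[0,12,0],1],
    [[0,0.05,0],[0,14,0],1],
    [[0,-0.05,0],[0,15,0],1],
    [[0,0,0],[0,16,0],1],
  ],
  force=55,
)

```text
time_s: 11.88
ee_pos: [510.5, 44.6, 267.9]
ee_rot: [-90.1, -0.0, 7.8]
force: [-5.4, -0.5, 9.0]
gripper_width: 10.7
```

```bash
python3 st.py
```

```text
[510.53  44.63 267.95] [-9.013e+01 -5.000e-02  7.770e+00] [-5.36 -0.5   9.  ] [-0.21  0.98 -0.  ] 10.71
```

carry_out(
  increments=[
    [[0,0.05,0],[-0.6,2,0],1],
    [[0,-0.05,0],[-0.6,3,0],1],
    [[0,0.05,0],[-0.6,4,0],1],
    [[0,-0.05,0],[-0.6,5,0],1],
    [[0,0.05,0],[-0.6,5.5,0],1],
    [[0,0,0],[-0.6,6,0],1],
    [[0,0,0],[-0.6,6,0],1],
  ],
)

```text
time_s: 12.47
ee_pos: [510.3, 44.5, 264.3]
ee_rot: [-90.1, -0.2, 7.7]
force: [-8.3, -1.3, 29.6]
gripper_width: 10.5
```

```bash
python3 st.py
```

```text
[510.35  44.45 264.34] [-90.15  -0.21   7.7 ] [-8.31 -1.25 29.56] [-0.34  1.86 -0.03] 10.53
```

carry_out(
  increments=[
    [[0,0,0],[-0.7,-0.5,0],1],
    [[0,0,0],[-0.7,-0.5,0],1],
    [[0,0.1,0],[-0.7,-0.5,0],1],
    [[0,0.2,0],[-0.7,-0.5,0],1],
    [[0,0.3,0],[-0.7,-0.5,0],1],
    [[0,0.4,0],[-0.7,-0.5,0],1],
    [[0,0.5,0],[-0.7,-0.5,0],1],
  ],
)

```text
time_s: 13.05
ee_pos: [509.8, 44.3, 264.3]
ee_rot: [-90.1, -0.3, -21.2]
force: [-7.9, -2.1, 24.3]
gripper_width: 10.6
```

```bash
python3 st.py
```

```text
[509.78  44.3  264.31] [-90.05  -0.27 -21.25] [-7.95 -2.1  24.31] [-0.38  1.62  0.13] 10.62
```

carry_out(
  increments=[
    [[0,0.12,0],[-0.5,0,-0.2],1],
    [[0,0.24,0],[-0.5,0,-0.2],1],
    [[0,0.36,0],[-0.5,0,-0.2],1],
    [[0,0.48,0],[-0.5,0,-0.2],1],
    [[0,0.6,0],[-0.5,0,-0.2],1],
    [[0,0.7,0],[-0.5,0,-0.2],1],
    [[0,0.8,0],[-0.5,0,-0.2],1],
    [[0,0.9,0],[-0.5,0,-0.2],1],
    [[0,1.0,0],[-0.5,0,-0.2],1],
    [[0,1.0,0],[-0.5,0,-0.2],1],
  ],
)

```text
time_s: 13.88
ee_pos: [509.0, 44.6, 264.3]
ee_rot: [-89.8, -0.1, -78.5]
force: [-7.9, -0.4, 25.8]
gripper_width: 10.4
```

```bash
python3 st.py
```

```text
[509.02  44.57 264.32] [-89.83  -0.13 -78.5 ] [-7.89 -0.37 25.79] [-0.04  1.86  0.02] 10.39
```

carry_out(
  increments=[
    [[0,0.06,0],[0,0,0],1],
    [[0,0.12,0],[0,0,0],1],
    [[0,0.14,0],[0,0,0],1],
    [[0,0.14,0],[0,0,0],1],
    [[0,0.14,0],[0,0,0],1],
  ],
)

```text
time_s: 14.3
ee_pos: [509.0, 44.7, 264.3]
ee_rot: [-89.8, -0.1, -86.3]
force: [-8.2, 0.1, 25.7]
gripper_width: 10.4
```

```bash
python3 st.py
python3 - <<'E'
from h import *
f=grab('side');u=proj(f,[510,44,80])[0].astype(int);print(u)
a=cv2.resize(f['frame'][u[1]-45:u[1]+30,u[0]-50:u[0]+50],(500,375),interpolation=cv2.INTER_CUBIC)
w=grab('wrist')['frame'];b=cv2.resize(w[100:320,150:410],(300,375))
cv2.imwrite('pics/s3.png',np.hstack([a,b]))
E
```

```text
[509.    44.67 264.34] [-89.81  -0.09 -86.33] [-8.18  0.1  25.7 ] [0.06 1.85 0.15] 10.38
[270 190]
```

View pics/s3.png

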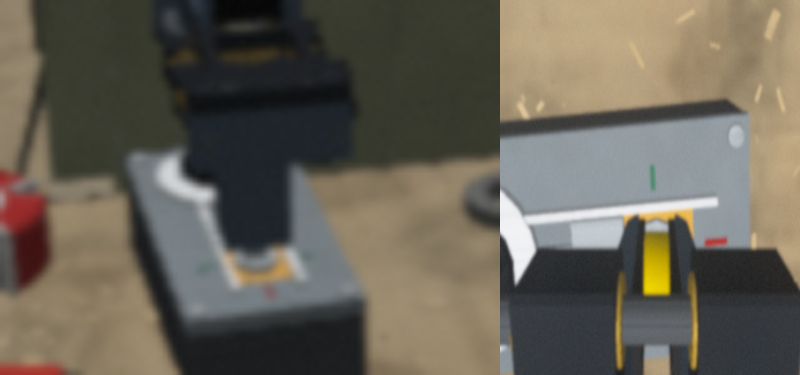

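carry_out(
  increments=[
    [[0,0,0],[0,-1,0],1],
    [[0,0,0],[0,-1,0],1],
    [[0,0,0],[0,-1,0],1],
    [[0,0,0],[0,-1,0],1],
  ],
)

```text
time_s: 14.73
ee_pos: [509.0, 44.7, 264.4]
ee_rot: [-89.8, -0.1, -86.3]
force: [-6.9, 1.6, 18.6]
gripper_width: 10.9
```

```bash
python3 st.py
python3 - <<'E'
from h import *
f=grab('wrist');C=cloud(f);H,S,V=cv2.split(cv2.cvtColor(f['frame'],cv2.COLOR_BGR2HSV))
m=(S>140)&(V>80)&(H>20)&(H<35)&(C[...,2]>85)&(C[...,2]<125)
q=C[m];print('bow',len(q),q.mean(0),np.percentile(q[:,2],[2,50,98]))
p=C.reshape(-1,3);q=p[(p[:,2]>95)&(p[:,2]<112)&(abs(p[:,0]-498)<30)&(abs(p[:,1]-138.6)<25)][:,:2]
print('knob',len(q),cv2.minAreaRect(q.astype(np.float32)) if len(q)>20 else '')
t=grab('top');C=cloud(t);p=C.reshape(-1,3);q=p[(p[:,2]>95)&(p[:,2]<112)&(abs(p[:,0]-498)<30)&(abs(p[:,1]-137)<25)][:,:2]
print('knob top',len(q),cv2.minAreaRect(q.astype(np.float32)) if len(q)>20 else '')
E
```

```text
[509.03  44.66 264.37] [-89.83  -0.09 -86.33] [-6.86  1.6  18.61] [0.11 1.46 0.14] 10.86
bow 853 [522.21912143  44.87331028 102.97299993] [ 92.09024299 104.06527425 108.91522307]
knob 929 ((498.984375, 137.7788848876953), (13.994621276855469, 42.460113525390625), 39.13510513305664)
knob top 0
```

```bash
python3 -c "
from h import *
print(env.job_done())"; python3 st.py
```

```text
the job is handed in; nothing more can be done
None
the job is handed in; nothing more can be done
```

I turned the knob to its second position, pushed the yellow key home, and turned it clockwise to about the stop. I handed the job in at about 15 s with the key still gripped at 55 N. No verdict is reported, so the results below are my own last checks.

- **Knob:** it had turned about 60° when I let go. The last wrist reading put it within 2° of that, and an earlier picture showed the keyhole open. The matching check from the top camera found no points on the knob, so it confirmed nothing.
- **Key home:** the top of the bow measured z ≈ 109 mm, which puts its centre at about 92 mm, as expected when home. The side picture showed the collar flat on the box top.
- **Key turn:** the tool turned 94° with the key. After the play in the lock, that is roughly the 1.55 rad stop. I could not read the lock angle directly, and the torque readings about the vertical were noisy (0.02 to 0.15 N m).
- **Forces at hand-in:** the arm was pressing down with about 19 N. A sideways force of about 7 N remained, roughly in proportion to the downward push, so I took it for friction at the collar. The tool axis was within about 1.5 mm of the keyhole and upright to within 0.2°.
- **Red key and cutter heads:** I did not touch them. The red key was still in the rack after I lifted the yellow one; I did not look at it again after that.

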